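# Stack the spacers on a moulder spindle in size order

## Task

Make up the spindle-moulder arbor: thread the large aluminium spacer onto the upright spindle and push it fully home on the shoulder, then thread the small brass spacer on top of it and push it fully home too, so that the stack steps down from wide to narrow. The spindle is a precision part: feel for it, lower the spacers rather than dropping them, and never lean on the stand with more than 40 N. Leave the black thick-walled bush on its board and do not knock over the glue bottle.

Things in the scene. Friction and masses are not known exactly. Their poses are not given: they have to be found in the camera images.
- stand: Setting-up stand bolted to the bench: green plate 120 x 120 mm, 15 mm thick, origin at the centre of its underside, z up. On it a grey disc and a dark round shoulder, radius 36 mm, its flat top (the seat) 30 mm above the origin; through it rises a vertical steel spindle, diameter 25 mm, straight up to 78 mm, then a cone narrowing to diameter 16 mm at its flat tip, 89 mm above the origin. It does not move.
- seat (a point): Centre of the stand at seat height, 30 mm above the stand's origin. The spindle and shoulder are set eccentrically, their axis is 9 mm off this point, direction different every time and not measured: feel or look for it. A spacer's bore is 2 mm wider than the spindle. The shoulder is a sprung cushion: it gives only above 6 N, then 5 N per mm, at most 4 mm, and comes back. The cone is sprung likewise: gives above 6 N, 4 N per mm, at most 4 mm.
- plungers (a point): Point over the stand's centre, 60 mm above its origin. At this height two opposed brass spring balls stand 2 mm proud of the spindle's sides. A spacer stops on them under its own weight; it needs a push of roughly 8 to 15 N to pass and about 5 N to slide on while they rub in its bore.
- ring_large: Large spacer: plain aluminium ring, outer diameter 56 mm, bore 27 mm, 20 mm high, about 0.11 kg; lies flat; origin at the centre of its underside, z along the bore. Home: underside on the shoulder, 30 mm above the stand's origin.
- ring_small: Small spacer: plain brass ring, outer diameter 42 mm, bore 27 mm, 20 mm high, about 0.14 kg; lies flat; origin at the centre of its underside, z along the bore. Home: underside on the seated large spacer, 50 mm above the stand's origin.
- bush: Black thick-walled bush, outer diameter 49 mm, bore only 17 mm, 20 mm high (will not go on the spindle); origin at the centre of its underside. To be left alone.
- board: Fixed plywood board on the bench, 120 mm (its x) by 310 mm (its y), 12 mm thick, origin at the centre of its underside. The two spacers and the bush lie on its top in a row along its y, about 100 mm apart, in any order.
- glue: White glue bottle, diameter 40 mm, 120 mm tall, standing on the bench; origin at the centre of its underside, z up.
Things that resemble listed ones, but are neither listed nor needed, are in the scene too. What is meant by the ring_small is not orange, and is the smaller of those in its own colour.

How it is judged:
On the way, in this order (a step that is already met when the one before it is completed fails the run):
1. the large spacer is fully home on the shoulder (z of ring_large in the frame of stand between 0.025 and 0.0325 m and horizontal distance between ring_large and stand below 0.0125 m and angle between ring_large's own z axis and vertical below 0.1 rad), for 0.2 s.
2. the small spacer is fully home on the large one (z of ring_small in the frame of stand between 0.045 and 0.0525 m and horizontal distance between ring_small and stand below 0.0125 m and angle between ring_small's own z axis and vertical below 0.1 rad), for 0.2 s.
At the end, for the whole second after the job is handed in: Large spacer flat on the shoulder (underside 30 mm above the stand's origin), small one flat on it (50 mm), within -5/+2.5 mm, 12.5 mm of the stand's centre in plan and 0.1 rad of level, at rest and released; bush within 30 mm of its start, glue bottle upright within 0.3 rad (all of step 1 and all of step 2 and linear speed of each of ring_large, ring_small below 0.02 m/s and contact force between each of ring_large, ring_small and the fingers below 0.1 N and distance of bush from where it was at the start of the episode below 0.03 m and angle between glue's own z axis and vertical below 0.3 rad); the robot touches nothing.
It fails at once if the stand or its spindle is loaded with more than 40 N (contact force between stand and anything else above 40 N).
It fails at once if ring_large is let fall down the spindle (faster than 0.5 m/s there) (horizontal distance between ring_large and stand below 0.015 m and height (world z) of ring_large below 0.1 m and linear speed of ring_large above 0.5 m/s).
It fails at once if ring_small is let fall down the spindle (faster than 0.5 m/s there) (horizontal distance between ring_small and stand below 0.015 m and height (world z) of ring_small below 0.1 m and linear speed of ring_small above 0.5 m/s).
It fails at once if the black bush is moved by more than 30 mm (distance of bush from where it was at the start of the episode above 0.03 m).
It fails at once if the glue bottle is knocked over (angle between glue's own z axis and vertical above 0.5 rad).
It also fails if it takes over 67 s, if anything falls off the work surface, if the arm or the gripper's body presses on something with over 40 N, if the wrist force passes 120 N, or if a joint passes its speed limit or range.

## Robot

A 7-joint arm with a two-finger parallel gripper is mounted at the origin on the work surface. World frame = base frame: x ahead of the robot, y to its left, z up, the work surface at z = 0. Lengths are in m, angles in rad, forces in N, time in s.
With the tool pointing down it reaches from about 0.4 to 0.85 m from the base axis. Payload 6.9 kg.
Tool frame: the origin (TCP) lies midway between the tips of the shut fingers; the grasp point (between the pads) lies behind it (ctrl.pinch_z is the z of the grasp point in the tool frame, in m); z points along the fingers, y is the direction in which the jaws open and shut (so a half turn about z gives the same grasp; the last joint's range is limited). The gripper opens to 85 mm and grips with 20 to 120 N. Pads are 22 mm wide; open, the fingers measure 114 mm over their backs; the gripper's body (76 mm by 85 mm) begins 54 mm behind the grasp point. The pads swing forward as they close: fully open they stand 13 mm farther back than shut.
Start: joints at [1.278, 0.507, -0.238, 1.5, 0.126, 1.149, -0.155], TCP at [0.243, -0.576, 0.231] pointing down, gripper open.
Joint ranges: [-3.08, 3.08], [-0.24, 2.05], [-1.43, 1.35], [0, 2.5], [-1.52, 4.66], [0.17, 1.96], [-2.89, 2.89]. Speed limits (rad/s): [2.39, 2.39, 3.14, 3.14, 3.14, 3.14, 3.14].

## Interface

Orientations are given as a unit quaternion [w, x, y, z].
In Python, from station import ctrl, get_state, vision, ticket, models gives the robot as it stands. Calls block until the motion is done:
- ctrl.movep(position, orientation): joint-space move of the TCP to a pose.
- ctrl.movel(position, frame=None, max_speed=0.15): straight line of the TCP; frame=None keeps the orientation; max_speed is the mean speed in m/s.
- ctrl.set_joints(angles): joint-space move.
- ctrl.ungrasp() and ctrl.close_gripper(force=None): open the fingers fully, or close them until they stop; force is the grip in N (None keeps the last).
- ctrl.pause(seconds).
- ctrl.ik(position, orientation): joint angles nearest the present ones, or None.
- get_state(): the state.
- vision.grab_frame(name): name is "scene" or "top"; returns (picture, depth): 384x512x3 uint8, blue, green, red; 384x512 float32, m along the optical axis (not along the pixel's ray), 0 where there is no reading.
- vision.camera_info(name): a dict with "mtx" (3x3 intrinsics, pixels), "dist_coeffs" ([k1, k2, p1, p2, k3] as OpenCV has them; the pictures are not rectified), "R" (3x3) and "t" (3): a world point X has camera coordinates R X + t. Camera axes: x right, y down, z forward; pixel columns grow to the right and rows downward; lengths in m; the calibration is good to about 2 mm. A picture is of the moment at which its call begins. camera_info takes no time and is no camera call.
A pose or a line that the arm cannot do raises ctrl.Unreachable and nothing moves.
- ticket.close_job(): hands the job in, once; it reports no verdict.
Trained networks look in the newest picture that a camera, given by its name, has taken for a name from the list of things; names that differ only in an ending like _2 or _b are one class to them, and where a whole thing is asked for, a point or a joint stands for the part that bears it (a point fixed in the world has none). Each returns a list of dicts, best first, with "p" (0 to 1); they miss things now and then, are a little off and sometimes report something else, mostly with a low value. They report only what shows in the picture. A call takes as long as a camera call. They do not tell look-alikes from the thing itself.
- models.recognise(camera, target): "point" ([column, row] in pixels, amid what is visible of it).
- models.masks_of(camera, target): "mask" (384x512 bool, what is visible of it) and "point" ([column, row] in pixels, amid what is visible of it).
The state is a dict: "time": time; "qpos": joint angles; "qd": joint speeds; "tau": joint torques, N m; "tcp_pos": TCP position; "eef_rot": TCP orientation; "contact_force": force on the tool from outside, world axes, zero at the start; "wrist_torque": the same for the moment, N m; "width": finger opening in m.
Only numpy, scipy, OpenCV 4.12 (cv2) and the standard library are available. Lean on these libraries where they do the work, as an engineer would, in place of code of your own. Each camera call takes 0.05 s, during which the arm holds its last target. There are 200 camera calls.

## Working session

There is one attempt and no reset: what is moved stays moved. The work goes in short steps, each a Python script; the robot and the scene stay as the last script left them, time stands still between calls to the robot, and variables do not carry over. Pictures are saved under pics/ and viewed, about 8 in all and at most 12, crops included, and the job is handed in when it is done.

```bash
mkdir -p pics; ls
cat > h.py <<'E'
import numpy as np, cv2
from station import ctrl, get_state, vision, ticket, models
def rays(cam, px):
    i=vision.camera_info(cam); R=np.array(i["R"]); t=np.array(i["t"])
    n=cv2.undistortPoints(np.array(px,float).reshape(-1,1,2),np.array(i["mtx"]),np.array(i["dist_coeffs"])).reshape(-1,2)
    return R,t,np.c_[n,np.ones(len(n))]
def at_depth(cam,px,d):
    R,t,n=rays(cam,px); return (n*np.array(d).reshape(-1,1)-t)@R
def at_z(cam,px,z):
    R,t,n=rays(cam,px); c=-R.T@t; v=n@R
    return c+v*((z-c[2])/v[:,2])[:,None]
def cloud(cam,D):
    v,u=np.mgrid[0:384,0:512]
    P=at_depth(cam,np.c_[u.ravel(),v.ravel()],D.ravel()).reshape(384,512,3); P[D<=0]=np.nan
    return P
E
python3 - <<'E'
from h import *
np.set_printoptions(precision=4,suppress=True)
print(get_state(), ctrl.pinch_z)
for c in ("scene","top"):
    I,D=vision.grab_frame(c); cv2.imwrite(f"pics/{c}0.png",I); np.save(f"{c}0.npy",D)
    i=vision.camera_info(c); print(c,i["mtx"],-np.array(i["R"]).T@np.array(i["t"]))
    P=cloud(c,D)
    for n in ("stand","ring_large","ring_small","bush","board","glue"):
        for r in models.masks_of(c,n)[:4]:
            m=r["mask"]; q=P[m]; q=q[~np.isnan(q[:,0])]
            if len(q)==0: print(c,n,r["p"],r["point"],"nodepth"); continue
            zt=np.percentile(q[:,2],90); top=q[q[:,2]>zt-.006]
            print(c,n,round(r["p"],2),r["point"],"n",m.sum(),"zt",round(zt,4),"med",np.median(q,0),"topmid",(top.min(0)+top.max(0))/2,"ext",np.ptp(top,0))
E
```

```text
pics
{'time': 0.0, 'qpos': array([ 1.2775,  0.5084, -0.2376,  1.5011,  0.1257,  1.1489, -0.1548]), 'qd': array([-0.0003,  0.0006,  0.0003,  0.0006, -0.0012, -0.0006,  0.0019]), 'tau': array([ -0.0001, -62.0591,  -2.1867, -24.9647,   0.0126,   0.012 ,
        -0.    ]), 'tcp_pos': array([ 0.2424, -0.5755,  0.2304]), 'eef_rot': array([-0.0009,  0.9802,  0.1981, -0.0002]), 'contact_force': array([ 0.7599,  0.8913, -0.208 ]), 'wrist_torque': array([ 0.061 , -0.0213,  0.0396]), 'width': 0.08503418413819022} -0.0187
scene [[396.1186   0.     264.9352]
 [  0.     396.1186 197.0039]
 [  0.       0.       1.    ]] [1.0878 0.1727 0.6911]
scene stand 0.8 [133.9, 203.2] n 2456 zt 0.0439 med [ 0.5728 -0.2187  0.0174] topmid [ 0.557  -0.2237  0.0646] ext [0.0239 0.0246 0.0531]
scene ring_large 0.82 [268.5, 213.9] n 509 zt 0.0319 med [0.5269 0.0741 0.0293] topmid [0.5212 0.0746 0.0302] ext [0.0567 0.0532 0.0085]
scene ring_small 0.74 [315.2, 213.0] n 272 zt 0.0313 med [0.502  0.1716 0.0268] topmid [0.4974 0.1711 0.0294] ext [0.0412 0.0391 0.0079]
scene ring_small 0.72 [292.2, 279.5] n 575 zt 0.0263
[... 1379 characters left out ...]
 0.1714 0.0329] ext [0.0355 0.0376 0.0078]
top ring_small 0.72 [165.8, 275.8] n 155 zt 0.022 med [0.3403 0.2651 0.019 ] topmid [0.3404 0.2632 0.021 ] ext [0.0384 0.0398 0.0099]
top ring_small 0.63 [215.4, 137.6] n 265 zt 0.0288 med [0.6744 0.152  0.0256] topmid [0.674  0.1515 0.0278] ext [0.0544 0.0522 0.0097]
top bush 0.61 [167.6, 213.0] n 302 zt 0.0341 med [0.4866 0.2727 0.0312] topmid [0.4876 0.273  0.0334] ext [0.0479 0.048  0.0104]
top board 0.82 [213.5, 204.5] n 4861 zt 0.0148 med [0.5068 0.1758 0.012 ] topmid [0.5071 0.1716 0.0217] ext [0.187  0.3222 0.0258]
top glue 0.78 [252.2, 114.5] n 341 zt 0.1192 med [0.7254 0.0571 0.0765] topmid [0.7327 0.0573 0.1199] ext [0.0151 0.0191 0.0108]
```

Run:
```python
import cv2,numpy as np
a=cv2.imread("pics/scene0.png")
c=cv2.resize(a[140:320,90:400],None,fx=2.58,fy=2.58,interpolation=cv2.INTER_CUBIC)
cv2.imwrite("pics/crop0.png",c)
D=np.load("top0.npy")
from h import *
np.set_printoptions(precision=4,suppress=True)
# spindle axis & plate centre, both cameras
for cam in ("top","scene"):
    P=cloud(cam,np.load(f"{cam}0.npy")).reshape(-1,3)
    P=P[~np.isnan(P[:,0])]; P=P[(np.hypot(P[:,0]-.556,P[:,1]+.224)<.1)]
    for lo,hi in ((.01,.02),(.025,.034),(.036,.05),(.05,.06),(.06,.075),(.084,.095)):
        q=P[(P[:,2]>lo)&(P[:,2]<hi)]
        if len(q)>3: print(cam,lo,hi,len(q),"mean",q.mean(0),"mid",(q.min(0)+q.max(0))/2,"ext",np.ptp(q,0))
    q=P[(P[:,2]>.01)&(P[:,2]<.02)][:,:2].astype(np.float32)
    print(cam,"plate rect",cv2.minAreaRect(q))
```

```text
top 0.01 0.02 1269 mean [ 0.56   -0.2306  0.0162] mid [ 0.5611 -0.2303  0.015 ] ext [0.1355 0.133  0.01  ]
top 0.025 0.034 471 mean [ 0.5543 -0.2213  0.0302] mid [ 0.5611 -0.2241  0.0295] ext [0.0808 0.0705 0.0089]
top 0.036 0.05 20 mean [ 0.5508 -0.2178  0.0424] mid [ 0.5613 -0.226   0.0429] ext [0.0343 0.0301 0.0133]
top 0.05 0.06 10 mean [ 0.5487 -0.2177  0.0556] mid [ 0.5527 -0.219   0.0553] ext [0.0176 0.0149 0.0085]
top 0.06 0.075 22 mean [ 0.551  -0.2157  0.0668] mid [ 0.5532 -0.2202  0.0669] ext [0.0196 0.0173 0.0137]
top 0.084 0.095 51 mean [ 0.5554 -0.223   0.0888] mid [ 0.5555 -0.2225  0.0885] ext [0.0195 0.0171 0.0089]
top plate rect ((0.5613956451416016, -0.23107287287712097), (0.12059960514307022, 0.12105687707662582), 8.878230094909668)
scene 0.01 0.02 1415 mean [ 0.5751 -0.2273  0.0154] mid [ 0.5607 -0.2313  0.015 ] ext [0.1376 0.1367 0.01  ]
scene 0.025 0.034 483 mean [ 0.5611 -0.2203  0.029 ] mid [ 0.5547 -0.2245  0.0293] ext [0.0732 0.0716 0.0085]
scene 0.036 0.05 59 mean [ 0.5627 -0.219   0.0436] mid [ 0.559  -0.2227  0.043 ] ext [0.0198 0.0227 0.0139]
scene 0.05 0.06 41 mean [ 0.5611 -0.22    0.0552] mid [ 0.5566 -0.2228  0.0549] ext [0.0223 0.0225 0.0098]
scene 0.06 0.075 68 mean [ 0.5607 -0.2202  0.0672] mid [ 0.5565 -0.2238  0.0674] ext [0.0208 0.0241 0.0141]
scene 0.084 0.095 59 mean [ 0.5553 -0.2238  0.0878] mid [ 0.5553 -0.2236  0.0876] ext [0.0205 0.0169 0.0072]
scene plate rect ((0.5600245594978333, -0.23190978169441223), (0.12491897493600845, 0.12001564353704453), 9.891446113586426)
```

View pics/crop0.png

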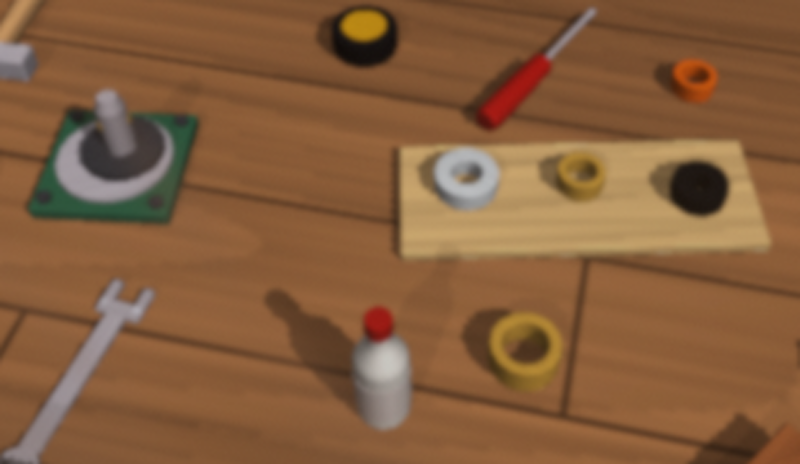

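The candidates for ring_small are brass on the board at scene (315,213), larger brass on the bench at (292,279), and orange at (357,170). The first fits: it is on the board, not orange, and is the smaller brass one (about 40 mm against 54 mm). In the enlarged crop the stand is at the upper left, and the board carries aluminium, brass and black in that order. I'll grasp the large spacer next.

```bash
cat >> h.py <<'E'
np.set_printoptions(precision=4,suppress=True)
A=np.deg2rad(9.6)
Q=np.array([0,np.cos(A/2),np.sin(A/2),0])
TX=np.array([np.cos(A),np.sin(A)])
def F(n=4):
    f=[]
    for _ in range(n): ctrl.pause(0.02); f.append(get_state()["contact_force"])
    return np.mean(f,0)
def show(m=""):
    s=get_state(); print(m,"t%.2f"%s["time"],s["tcp_pos"],"F",s["contact_force"],"w%.4f"%s["width"])
def pick(x,y,force):
    ctrl.movep([x,y,0.10],Q); show("above")
    ctrl.movel([x,y,0.013]); show("down")
    ctrl.close_gripper(force=force); show("shut")
    ctrl.movel([x,y,0.15]); show("up")
E
python3 - <<'E'
from h import *
x,y=0.521,0.0748
print(ctrl.ik([x,y,.013],Q),ctrl.ik([.5555,-.2232,.03],Q))
ctrl.movep([0.40,-0.30,0.22],Q); show()
pick(x,y,60)
ctrl.movep([.5555,-.2232,.15],Q); ctrl.pause(.3); show("over")
I,D=vision.grab_frame("scene"); cv2.imwrite("pics/s1.png",cv2.resize(I[120:260,60:260],None,fx=3.5,fy=3.5,interpolation=cv2.INTER_CUBIC))
E
```

```text
[-0.0067  0.648  -0.2777  2.0057  0.333   0.5309 -1.9233] [ 0.4663  0.6887 -0.2015  1.7998  0.2053  0.6735 -1.2547]
 t1.91 [ 0.3997 -0.3013  0.2201] F [ 0.2481 -0.225   0.1422] w0.0853
above t3.43 [0.5214 0.0731 0.1002] F [-0.0158  0.1685 -0.6562] w0.0854
down t4.17 [0.5215 0.0746 0.0135] F [-0.7142  0.1396 -0.4467] w0.0854
shut t4.58 [0.5217 0.0749 0.0147] F [-2.4631 -0.5935 12.9541] w0.0544
up t5.65 [0.5204 0.0746 0.1492] F [-0.8568 -0.8575 -1.352 ] w0.0539
over t7.10 [ 0.5558 -0.222   0.1501] F [-0.0555 -0.3234 -1.7118] w0.0538
```

View pics/s1.png

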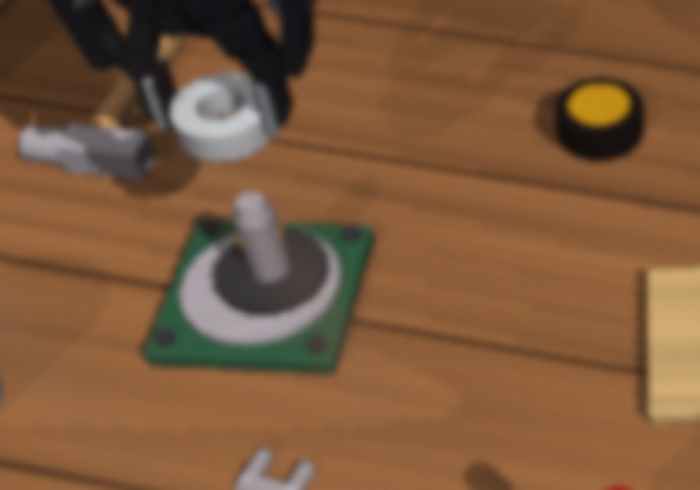

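The ring is held at crop (220,115), with the spindle below it. It looks a little tilted, so I'll measure its pose in the grip from depth.

Run:
```python
from h import *
show()
for cam in ("scene","top"):
    I,D=vision.grab_frame(cam); P=cloud(cam,D)
    for r in models.masks_of(cam,"ring_large")[:2]:
        m=cv2.erode(r["mask"].astype(np.uint8),np.ones((2,2)))>0
        q=P[m]; q=q[~np.isnan(q[:,0])]
        print(cam,round(r["p"],2),r["point"],len(q))
        if len(q)<20: continue
        print(" min",np.percentile(q,2,0),"max",np.percentile(q,98,0))
        q=q[np.hypot(q[:,0]-.5558,q[:,1]+.222)<.06]
        # top plane: RANSAC
        best=None; rng=np.random.default_rng(0)
        for _ in range(600):
            a=q[rng.choice(len(q),3,False)]; n=np.cross(a[1]-a[0],a[2]-a[0]); l=np.linalg.norm(n)
            if l<1e-5: continue
            n/=l
            if abs(n[2])<.8: continue
            k=np.abs((q-a[0])@n)<.0015
            if best is None or k.sum()>best.sum(): best=k
        if best is None: continue
        b=q[best]; c=b.mean(0); n=np.linalg.svd(b-c)[2][2]; n*=np.sign(n[2])
        print(" plane n",n,"c",c,"k",best.sum(),"mid",(b.min(0)+b.max(0))/2,"ext",np.ptp(b,0))
```

```text
t7.15 [ 0.5557 -0.2223  0.1501] F [ 0.4501 -0.1153 -1.8073] w0.0541
scene 0.64 [123.9, 154.3] 457
 min [ 0.532  -0.2446  0.1487] max [ 0.5812 -0.1977  0.1689]
 plane n [-0.0085 -0.0089  0.9999] c [ 0.5598 -0.2221  0.167 ] k 202 mid [ 0.5559 -0.2212  0.1667] ext [0.0533 0.0484 0.0035]
top 0.51 [381.8, 185.7] 144
 min [ 0.5278 -0.257   0.031 ] max [ 0.5494 -0.2027  0.1707]
 plane n [0.0672 0.0111 0.9977] c [ 0.5377 -0.2238  0.1677] k 70 mid [ 0.5381 -0.2229  0.1675] ext [0.0208 0.0416 0.004 ]
```

```bash
cat >> h.py <<'E'
def insert(x,y,ztop,zend,seatz,step=.001,fstop=10,fmax=24,tmax=20):
    """lower from ztop to zend, yielding sideways; seatz: below this a rise to fstop means seated"""
    p=np.array([x,y,ztop]); ctrl.movel(p,max_speed=.1); ctrl.pause(.15); b=F(8); t0=get_state()["time"]; stuck=0
    print("base",b)
    while True:
        s=get_state(); f=F(3)-b; z=s["tcp_pos"][2]
        print("%.2f tgt %.4f %.4f %.4f  z %.4f  f %5.1f %5.1f %5.1f"%(s["time"],*p,z,*f))
        if s["time"]-t0>tmax: print("TIME"); break
        if z<seatz and f[2]>fstop: print("SEATED?"); break
        if p[2]<=zend: print("END"); break
        l=np.hypot(*f[:2])
        if l>1.5: d=f[:2]*7e-5*(1-1/l); p[:2]+=d*min(1,7e-4/np.hypot(*d))
        if f[2]<fmax and l<10: p[2]-=step; stuck=0
        else:
            stuck+=1
            if stuck>6: print("STUCK"); break
        ctrl.movel(p,max_speed=.03)
    show("insert end"); return p
E
python3 - <<'E'
from h import *
p=insert(.5555,-.2230,.094,.031,.037); np.save("p1.npy",p)
E
```

```text
base [ 0.1401  0.008  -1.0388]
8.34 tgt 0.5555 -0.2230 0.0940  z 0.0946  f  -0.2  -0.0  -0.4
8.64 tgt 0.5555 -0.2230 0.0930  z 0.0930  f   0.2   0.0  -0.5
8.94 tgt 0.5555 -0.2230 0.0920  z 0.0919  f  -0.5  -0.2  -0.5
9.24 tgt 0.5555 -0.2230 0.0910  z 0.0909  f  -0.1   0.1  -0.4
9.54 tgt 0.5555 -0.2230 0.0900  z 0.0899  f   0.2  -0.3  -0.1
9.84 tgt 0.5555 -0.2230 0.0890  z 0.0889  f   0.4  -0.6   0.3
10.14 tgt 0.5555 -0.2230 0.0880  z 0.0879  f  -0.2  -0.3   0.1
10.44 tgt 0.5555 -0.2230 0.0870  z 0.0869  f  -0.7  -0.3  -0.4
10.74 tgt 0.5555 -0.2230 0.0860  z 0.0859  f   0.1   0.0  -0.3
11.04 tgt 0.5555 -0.2230 0.0850  z 0.0849  f  -0.5  -0.1  -1.0
11.34 tgt 0.5555 -0.2230 0.0840  z 0.0839  f  -0.2  -0.2  -0.8
11.64 tgt 0.5555 -0.2230 0.0830  z 0.0829  f  -0.7  -0.2   0.1
11.94 tgt 0.5555 -0.2230 0.0820  z 0.0819  f  -0.5   0.2   0.5
12.24 tgt 0.5555 -0.2230 0.0810  z 0.0809  f  -0.6   0.1  -0.1
12.54 tgt 0.5555 -0.2230 0.0800  z 0.0799  f  -0.3  -0.2  -0.7
12.84 tgt 0.5555 -0.2230 0.0790  z 0.0790  f   0.3  -0.6  -0.2
13.14 tgt 0.5555 -0.2230 0.0780  z 0.0779  f   0.4  -0.1  -0.4
13.4
[... 2340 characters left out ...]
561 -0.2236 0.0400  z 0.0399  f   0.6  -0.9  -1.5
24.84 tgt 0.5561 -0.2236 0.0390  z 0.0389  f  -0.3  -0.4  -0.1
25.14 tgt 0.5561 -0.2236 0.0380  z 0.0379  f  -0.2  -0.2   0.0
25.44 tgt 0.5561 -0.2236 0.0370  z 0.0369  f  -0.2   0.0  -0.5
25.74 tgt 0.5561 -0.2236 0.0360  z 0.0359  f  -0.3   0.3  -0.1
26.04 tgt 0.5561 -0.2236 0.0350  z 0.0349  f   0.5  -0.3  -0.2
26.34 tgt 0.5561 -0.2236 0.0340  z 0.0339  f  -0.1   0.3  -0.1
26.64 tgt 0.5561 -0.2236 0.0330  z 0.0330  f  -0.4  -0.5  -0.2
26.94 tgt 0.5561 -0.2236 0.0320  z 0.0325  f  -2.1   0.2   6.1
27.24 tgt 0.5561 -0.2236 0.0310  z 0.0319  f  -2.5   1.0   9.5
END
insert end t27.29 [ 0.5562 -0.2236  0.0319] F [-2.3712  0.2288  8.1147] w0.0538
```

Contact at TCP 0.0327 puts the underside at 0.030. The ring also left the plungers at the expected height (top at 60 mm), so it did not slip in the grip. I'll release it and check.

Run:
```python
from h import *
ctrl.ungrasp(); show("open")
ctrl.movel([.5561,-.2236,.13],max_speed=.15)
ctrl.movep([.497,.1712,.10],Q); show("over small")
for cam in ("scene","top"):
    I,D=vision.grab_frame(cam); P=cloud(cam,D).reshape(-1,3); P=P[~np.isnan(P[:,0])]
    d=np.hypot(P[:,0]-.5561,P[:,1]+.2236); q=P[(d<.027)&(d>.015)&(P[:,2]>.04)&(P[:,2]<.07)]
    q=q[q[:,2]>np.percentile(q[:,2],90)-.006]
    n=np.linalg.svd(q-q.mean(0))[2][2]; print(cam,len(q),"top z med",np.median(q[:,2]),"n",n,"mid",(q.min(0)+q.max(0))/2)
    if cam=="scene": cv2.imwrite("pics/s2.png",cv2.resize(I[120:300,80:380],None,fx=2.6,fy=2.6,interpolation=cv2.INTER_CUBIC))
```

```text
open t27.71 [ 0.556  -0.2236  0.0309] F [ 0.1003 -0.1964  0.1535] w0.0856
over small t30.00 [0.4977 0.1698 0.0999] F [ 0.2001 -0.6826 -0.6879] w0.0858
scene 199 top z med 0.04938138692997632 n [0.0514 0.0324 0.9982] mid [ 0.5559 -0.2232  0.0491]
top 219 top z med 0.050928349962496434 n [-0.0041  0.0003  1.    ] mid [ 0.5561 -0.2229  0.0515]
```

View pics/s2.png

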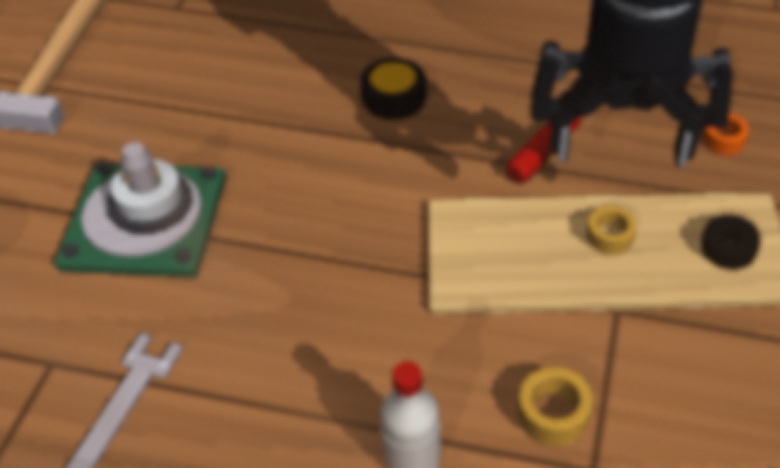

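The large ring is home and level on the shoulder (crop (145,190), top at 50 mm). The small brass ring (610,228) and the bush (730,240) are undisturbed. Now I'll pick the small ring.

Run:
```python
from h import *
x,y=.497,.1712
ctrl.movel([x,y,.0155]); show("down")
ctrl.close_gripper(force=60); show("shut")
ctrl.movel([x,y,.13],max_speed=.2); show("up")
ctrl.movep([.5561,-.2236,.13],Q); ctrl.pause(.2); show("over")
I,D=vision.grab_frame("scene"); P=cloud("scene",D)
cv2.imwrite("pics/s3.png",cv2.resize(I[100:280,60:260],None,fx=3,fy=3,interpolation=cv2.INTER_CUBIC))
for r in models.masks_of("scene","ring_small")[:3]:
    q=P[r["mask"]]; q=q[~np.isnan(q[:,0])]; print(round(r["p"],2),r["point"],np.percentile(q,3,0),np.percentile(q,97,0))
```

```text
down t30.82 [0.4974 0.1712 0.0159] F [-0.1448 -1.0329  1.049 ] w0.0853
shut t31.32 [0.4975 0.1713 0.0167] F [-1.6765 -1.7796  9.9463] w0.0397
up t32.05 [0.4965 0.1708 0.1292] F [-0.1863  0.4612 -1.3488] w0.0392
over t33.73 [ 0.5566 -0.2221  0.1301] F [-0.1039  0.7551 -0.1098] w0.0394
0.86 [127.6, 161.0] [ 0.5336 -0.2429  0.1235] [ 0.5744 -0.2042  0.1469]
0.57 [358.0, 170.5] [0.3225 0.2425 0.0012] [0.3589 0.2793 0.0223]
```

View pics/s3.png

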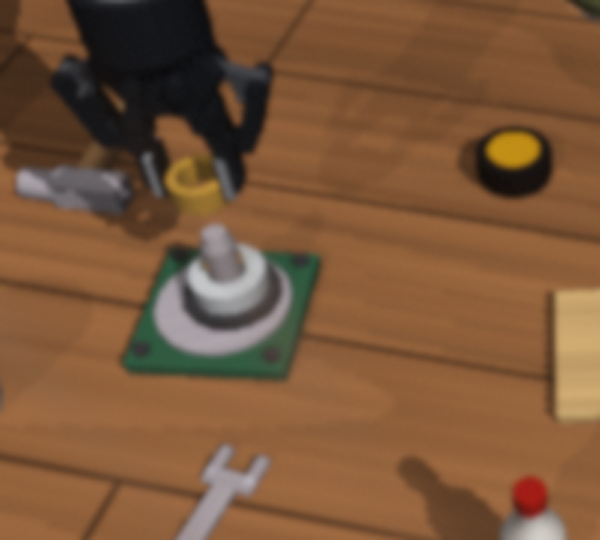

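The brass ring is held and looks level over the spindle (crop (195,185)). I'll insert it; home should be at TCP ≈ 0.0547.

```bash
python3 - <<'E' | awk '/tgt/{n++; if(n%4!=0 && $6>0.072) next} {print}'
from h import *
p=insert(.5561,-.2236,.095,.0522,.0565,fstop=12,tmax=18); np.save("p2.npy",p)
E
```

```text
base [ 0.2802 -0.0775 -1.0034]
35.52 tgt 0.5561 -0.2236 0.0920  z 0.0919  f  -0.5   0.3  -0.1
36.72 tgt 0.5561 -0.2236 0.0880  z 0.0879  f   0.2  -0.2   0.1
37.92 tgt 0.5561 -0.2236 0.0840  z 0.0839  f   0.1   0.4   0.5
39.12 tgt 0.5561 -0.2236 0.0800  z 0.0799  f  -0.7   0.2  -0.1
40.32 tgt 0.5561 -0.2236 0.0760  z 0.0759  f  -0.5  -0.2  -0.5
41.52 tgt 0.5561 -0.2236 0.0720  z 0.0719  f  -0.4   0.2  -0.4
42.72 tgt 0.5561 -0.2236 0.0680  z 0.0680  f  -0.0  -0.7   0.1
43.92 tgt 0.5561 -0.2236 0.0640  z 0.0638  f   1.2   0.7  -0.0
45.12 tgt 0.5561 -0.2236 0.0600  z 0.0599  f   0.2  -0.3   0.8
46.32 tgt 0.5561 -0.2236 0.0560  z 0.0559  f   1.1   0.3   0.1
47.52 tgt 0.5561 -0.2235 0.0520  z 0.0528  f  -1.7   0.6  10.6
END
insert end t47.57 [ 0.5562 -0.2236  0.0528] F [-1.5253  0.8025  9.5836] w0.0397
```

Run:
```python
from h import *
ctrl.ungrasp(); show("open")
ctrl.movel([.5561,-.2236,.16],max_speed=.15)
ctrl.movep([.42,-.02,.22],Q); show("away")
for cam in ("scene","top"):
    I,D=vision.grab_frame(cam); P=cloud(cam,D).reshape(-1,3); P=P[~np.isnan(P[:,0])]
    d=np.hypot(P[:,0]-.5561,P[:,1]+.2236)
    for a,b,lo,hi in ((.0145,.0205,.055,.085),(.0225,.027,.042,.06)):
        q=P[(d<b)&(d>a)&(P[:,2]>lo)&(P[:,2]<hi)]; q=q[q[:,2]>np.percentile(q[:,2],90)-.006]
        if len(q)>3: print(cam,len(q),"top z",np.median(q[:,2]),"n",np.linalg.svd(q-q.mean(0))[2][2],"mid",(q.min(0)+q.max(0))/2)
    if cam=="scene": cv2.imwrite("pics/s4.png",cv2.resize(I[120:300,80:400],None,fx=2.45,fy=2.45,interpolation=cv2.INTER_CUBIC))
```

```text
open t48.08 [ 0.556  -0.2235  0.0518] F [ 1.1346 -0.1508  0.0752] w0.0851
away t49.94 [ 0.4209 -0.0211  0.2198] F [ 0.4093  0.2799 -0.0472] w0.0856
scene 91 top z 0.07207293392493319 n [-0.0474 -0.0272 -0.9985] mid [ 0.5562 -0.224   0.0716]
scene 94 top z 0.0489159631445118 n [0.0778 0.0403 0.9961] mid [ 0.557  -0.2234  0.0487]
top 107 top z 0.07239756952547698 n [-0.0301  0.0441  0.9986] mid [ 0.5559 -0.223   0.0738]
top 60 top z 0.05088585270227444 n [-0.0032 -0.0113 -0.9999] mid [ 0.5565 -0.2235  0.051 ]
```

View pics/s4.png

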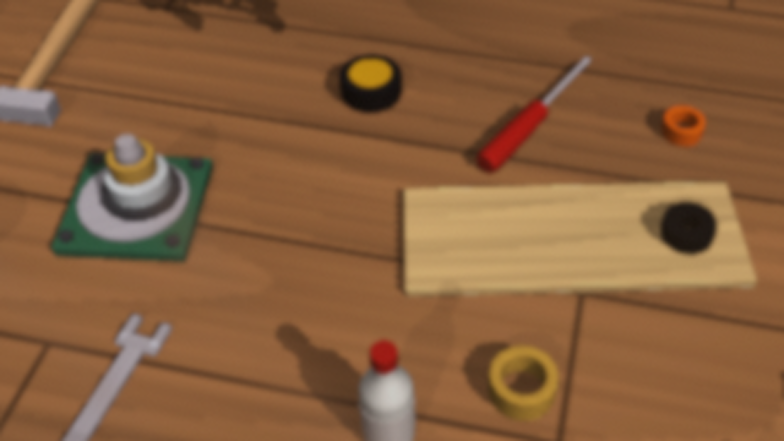

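The stack stands stepped (crop (130,175)), and the bush and bottle are untouched. The small ring's top reads about 72 mm where 70 mm is nominal, which is close to the tolerance. I'll measure it better before handing in.

Run:
```python
from h import *
for cam in ("scene","top"):
    D=np.median([vision.grab_frame(cam)[1] for _ in range(7)],0); P=cloud(cam,D).reshape(-1,3); P=P[~np.isnan(P[:,0])]
    dx=P[:,:2]-[.5561,-.2236]; d=np.hypot(*dx.T)
    for nm,a,b,lo,hi in (("small",.0145,.0205,.055,.085),("large",.023,.0275,.042,.06),("tip",0,.007,.08,.1),("seat",.031,.035,.024,.036)):
        k=(d<b)&(d>a)&(P[:,2]>lo)&(P[:,2]<hi); z=P[k,2]*1e3
        print(cam,nm,len(z),np.percentile(z,[5,25,50,75,95]).round(1))
        if nm=="small":
            c=dx[k]@np.array([np.cos(0),0]); 
            for s in range(8):
                an=np.arctan2(dx[k][:,1],dx[k][:,0]); m=(an>-np.pi+s*np.pi/4)&(an<=-np.pi+(s+1)*np.pi/4)
                if m.sum(): print("   sector",s*45-180,m.sum(),np.median(z[m]).round(1))
show()
```

```text
scene small 182 [56.3 61.3 67.8 72.  73.1]
   sector -135 3 72.2
   sector -90 17 72.1
   sector -45 35 66.8
   sector 0 48 64.5
   sector 45 43 65.7
   sector 90 24 70.4
   sector 135 12 72.4
scene large 118 [42.7 46.  48.4 49.5 50.5]
scene tip 33 [84.  87.4 88.9 89.5 90. ]
scene seat 121 [24.9 27.2 28.6 29.  29.6]
top small 137 [61.  71.4 72.2 73.  74.2]
   sector -180 16 72.0
   sector -135 15 72.3
   sector -90 11 72.5
   sector -45 15 72.9
   sector 0 14 72.0
   sector 45 18 72.4
   sector 90 27 71.6
   sector 135 21 71.6
top large 75 [48.5 49.7 50.6 51.1 52.4]
top tip 28 [88.  89.  89.8 90.3 91. ]
top seat 59 [29.2 30.  30.6 31.4 32.1]
 t50.74 [ 0.42 -0.02  0.22] F [-0.5552 -0.5846 -0.1102] w0.0854
```

The small ring's flat face reads +1.5 to +2.5 mm high on both cameras, so opening the fingers dragged it up a little. I'll press it down with the shut fingertips on each side of the spindle, limiting force and position.

Run:
```python
from h import *
C=np.array([.5561,-.2236]); U=TX*.026
ctrl.close_gripper(force=20)
for i,s in enumerate((1,-1)):
    xy=C+s*U
    if i==0: ctrl.movep([*xy,.12],Q)
    else: ctrl.movel([*xy,.12],max_speed=.15)
    ctrl.movel([*xy,.076],max_speed=.12); ctrl.pause(.1); b=F(4)
    for z in (.0720,.0710,.0703,.0697,.0692):
        ctrl.movel([*xy,z],max_speed=.03); f=F(2)-b; st=get_state()
        print(s,"%.2f"%st["time"],z,"z %.4f"%st["tcp_pos"][2],f)
        if f[2]>15 or np.hypot(*f[:2])>15: break
    ctrl.movel([*xy,.12],max_speed=.2)
show("up")
ctrl.movep([.44,-.05,.2],Q); show("away")
D=np.median([vision.grab_frame("top")[1] for _ in range(3)],0); P=cloud("top",D).reshape(-1,3); P=P[~np.isnan(P[:,0])]
d=np.hypot(*(P[:,:2]-C).T)
for nm,a,b,lo,hi in (("small",.0145,.0205,.055,.085),("large",.023,.0275,.042,.06)):
    k=(d<b)&(d>a)&(P[:,2]>lo)&(P[:,2]<hi); print(nm,k.sum(),np.percentile(P[k,2]*1e3,[5,25,50,75,95]).round(1))
show()
```

```text
1 53.58 0.072 z 0.0720 [-0.2275 -0.5753 -0.5723]
1 53.86 0.071 z 0.0710 [ 0.5069 -0.3482  0.1004]
1 54.14 0.0703 z 0.0704 [ 1.1157 -0.2598  0.8184]
1 54.42 0.0697 z 0.0700 [ 1.3085 -0.5877  3.4779]
1 54.71 0.0692 z 0.0696 [ 0.2622 -0.4302  5.0552]
-1 56.61 0.072 z 0.0721 [ 0.6378  0.2678 -0.071 ]
-1 56.89 0.071 z 0.0710 [-0.1212 -0.0248 -0.0202]
-1 57.17 0.0703 z 0.0704 [-0.0927  1.3128  1.6083]
-1 57.46 0.0697 z 0.0700 [-0.9224  1.3802  5.5398]
-1 57.74 0.0692 z 0.0697 [-2.0421  1.6436  6.0378]
up t58.14 [ 0.5309 -0.2283  0.1207] F [ 0.1007 -0.4162  0.1416] w-0.0003
away t59.01 [ 0.4405 -0.0513  0.1995] F [ 0.1795 -0.9761  0.1786] w0.0003Traceback (most recent call last):
  File "<stdin>", line 19, in <module>
    return _quantile_unchecked(
        a, q, axis, out, overwrite_input, method, keepdims, weights)
    return _ureduce(a,
                    func=_quantile_ureduce_func,
    ...<5 lines>...
                    overwrite_input=overwrite_input,
                    method=method)
    r = func(a, **kwargs)
    result = _quantile(arr,
                       quantiles=q,
    ...<2 lines>...
                       out=out,
                       weights=wgt)
    slices_having_nans = np.isnan(arr[-1, ...])
                                  ~~~^^^^^^^^^
IndexError: index -1 is out of bounds for axis 0 with size 0
```

The fingertips met the top at 70.3 ± 0.3 mm on both sides, with 5–6 N at 69.6 mm. The ring is home and level; the arm only hid it from the top camera. One quick check with the scene camera, then hand in.

Run:
```python
from h import *
I,D=vision.grab_frame("scene"); cv2.imwrite("pics/s5.png",cv2.resize(I[120:300,80:400],None,fx=2.45,fy=2.45))
P=cloud("scene",D).reshape(-1,3); P=P[~np.isnan(P[:,0])]; dx=P[:,:2]-[.5561,-.2236]; d=np.hypot(*dx.T)
for nm,a,b,lo,hi in (("small",.0145,.0205,.055,.085),("large",.023,.0275,.042,.06)):
    k=(d<b)&(d>a)&(P[:,2]>lo)&(P[:,2]<hi)&(dx[:,0]<0); z=P[k,2]*1e3; print(nm,k.sum(),np.percentile(z,[25,50,75]).round(1) if len(z) else "")
for n in ("bush","glue"):
    r=models.recognise("scene",n); print(n,r[0]["p"],r[0]["point"])
show()
```

```text
small 36 [66.6 69.6 70.2]
large 26 [47.6 49.5 50.7]
bush 0.82 [359.7, 211.6]
glue 0.9 [237.2, 282.3]
 t59.31 [ 0.4402 -0.0508  0.1994] F [-0.7107 -0.4097 -0.0043] w0.0001
```

View pics/s5.png

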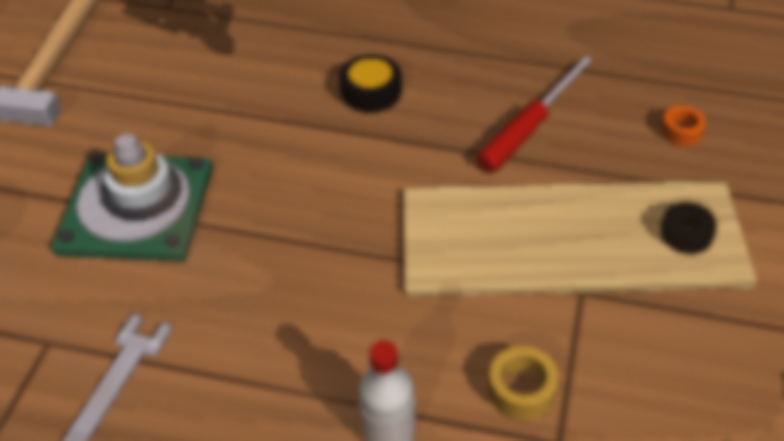

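The stack is stepped and level at crop (130,175). The small ring's top is now at about 70 mm and the large one's at about 50 mm, with the bush and bottle in place. Handing in.

```bash
python3 -c "
from station import ticket; print(ticket.close_job())"
```

```text
the job is handed in; nothing more can be done
None
```

Both spacers are home on the spindle, large aluminium below and small brass on top. I handed the job in at about 59 s; it reports no verdict.

- **Large spacer:** I lowered it under force feedback. It met the shoulder with its underside at 30 mm, and its top read about 50 mm on both cameras after release.
- **Small spacer:** It seated with about 10 N, but after I opened the fingers both cameras read it 1.5 to 2.5 mm too high. I pressed it down with the shut fingertips on each side of the spindle, using no more than about 6 N.
- **Last checks:** Touch put the small spacer's top at about 70.3 mm on both sides. The scene camera read 69.6 to 70.2 mm for the small one and about 49.5 mm for the large. The bush and glue bottle were where they started, and the arm was clear of everything.
- **Failed check:** The final top-camera measurement did not work, because the arm blocked the view. The last height rests on touch and the scene camera only.
- **Force:** I saw no more than about 11 N on the stand in any reading.

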